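# Gauge a fired tile and set the brake screw

## Task

Push the thickness gauge's rod down gently until its sprung foot presses lightly on the tile lying under it, and leave it there. Then turn the gauge's winged thumbscrew clockwise (seen from above) until it seats and will go no further, back it off a quarter turn, and finish still gripping the thumbscrew in that position. Do not let go of it at the end, keep the tile where it is, and leave everything else on the table alone.

Things in the scene. Friction and masses are not known exactly. Their poses are not given: they have to be found in the camera images.
- gauge: Bench thickness gauge, fixed and heavy: aluminium base 130 x 240 x 14 mm (x, y, z), dark steel column 36 x 30 mm at its middle, and on the column a beam 50 x 180 mm along its y, top face 131 mm above the table. Origin: centre of the base's underside, z up. The vertical rod passes through the beam at y = +55 mm, the thumbscrew stands on the beam at y = -55 mm (both x = 0). It may stand at any yaw.
- rod_cap (a point): Dark steel round cap, 38 mm diameter and 16 mm high, on top of the gauge's rod (rod 12 mm thick). This point: centre of its flat top, 209 mm above the table when joint gauge_rod is 0. It is a flat face to push down on; this point moves down with the rod.
- gauge_rod (a joint): Travel of the gauge rod in m, 0 = fully up, growing downward to 0.058. The rod stays where it is left (sliding drag about 4 N, weight about 2 N: a push of 2 to 3 N moves it down when nothing is below the foot). The foot first meets the tile at about 0.045; the foot's spring is fully used up at about 0.055. About 0.050 (5 mm past first contact) is a good setting: the foot then presses with about 3 N and stays so when let go.
- gauge_foot: Steel disc foot, 26 mm diameter, at the lower end of the rod. Origin: centre of its underside, 75 mm above the table when gauge_rod is 0. It is sprung: it yields up to 10 mm upward into the rod at about 0.4 N per mm after 0.8 N preload (about 5 N at full travel, then it is rigid). It should press on the tile with at least 0.6 N and never more than 25 N.
- test_tile: Fired clay tile, 100 x 56 x 16 mm, loose, lying on the gauge's base under the foot (its top 30 mm above the table). Origin: centre of its underside.
- wings (a point): Steel winged thumbscrew on the beam. Wings 48 mm long (its x), 10 mm thick (its y, the way to pinch them), 28 mm high; this point lies on the vertical turning axis at mid height of the wings, 173 mm above the table; wings' top 187 mm, lower edge 159 mm, below it a round shank. It does not rise or sink as it turns.
- thumbscrew (a joint): Angle of the thumbscrew in rad, growing as it turns clockwise seen from above; it seats against a hard stop at 4.00 (the most it can go). It starts 1 to 2.7 rad short of the stop. Counter-clockwise backs it off; a quarter turn back from the stop reads about 2.43. Friction 0.06 N m; it stays where it is left.
- spare_tile: Bystander: fired tile 60 x 50 x 12 mm on the gauge's base below the thumbscrew. Origin: centre of its underside.
- puck: Bystander: dark fired clay disc, 42 mm diameter, 30 mm high, on the gauge's base below the thumbscrew. Origin: centre of its underside.
- glaze_brush: Bystander: brush 170 mm long lying on the table beside the gauge's base, along its x. Origin: about the middle, on the table.
- mug_a: Bystander: light clay mug, 80 mm diameter, 95 mm high, standing to one side of the gauge. Origin: centre of its underside.
- mug_b: Bystander: dark clay mug, 80 mm diameter, 95 mm high, standing to one side of the gauge. Origin: centre of its underside.
- bowl: Bystander: white bowl, 130 mm diameter, 55 mm high, right of the gauge. Origin: centre of its underside.
- wood_rib: Bystander: flat wooden rib 110 x 55 x 8 mm, left of the gauge. Origin: centre of its underside.
Mind the look-alikes: they are no part of the job. What is shaped like the test_tile but blue or green is not meant.

How it is judged:
By the outcome, as a careful person would: the job done as asked, in the order asked, and still so for the second after the job is handed in, while the arm keeps its last pose, push and grip.
It also fails if it takes over 61 s, if anything falls off the work surface, if the arm or the gripper's body presses on something with over 40 N, if the wrist force passes 120 N, or if a joint passes its speed limit or range.

## Robot

A 6-joint arm with a two-finger parallel gripper is mounted at the origin on the work surface. World frame = base frame: x ahead of the robot, y to its left, z up, the work surface at z = 0. Lengths are in m, angles in rad, forces in N, time in s.
With the tool pointing down it reaches from about 0.25 to 0.775 m from the base axis. Payload 4 kg.
Tool frame: the origin (TCP) lies midway between the tips of the shut fingers; the grasp point (between the pads) lies 19 mm behind it (bot.grasp_offset is the distance from the TCP to the grasp point, in m); z points along the fingers, y is the line along which they close (so a half turn about z gives the same grasp; the last joint's range is limited). The gripper opens to 94 mm and grips with 3 to 60 N. Pads are 16 mm wide; open, the fingers measure 119 mm over their backs; the gripper's body (75 mm by 177 mm) begins 78 mm behind the grasp point.
Start: joints at [1.09, 0.087, 1.371, -0, 1.684, -0.103], TCP at [0.203, 0.511, 0.206] pointing down, gripper open.
Joint ranges: [-3.1, 3.1], [-0.76, 2.03], [0.27, 2.55], [-1.08, 4.22], [0.17, 2.65], [-2.57, 2.57]. Speed limits (rad/s): [2.79, 2.79, 3.14, 3.14, 3.14, 3.14].

## Interface

Orientations are given as a 3x3 rotation matrix whose columns are the frame's x, y, z axes.
In Python, from cell import bot, read_camera, camera_info, spotter gives the robot as it stands. The module is installed in compiled form; this text tells all that it offers.
- The arm moves only by the tool jog_arm, never from a script. Its argument "deltas" is a list of rows, each a list of 3 entries, a list of its own where there are three numbers: the shift along the world's x, y, z normalised to -1 to 1, where 1 is 0.08 m, then the turn, a rotation vector about the world's x, y, z normalised to -1 to 1, where 1 is 90 degrees, then the closure, from -1 (fully open) to 1 (shut). In form: [[[dx, dy, dz], [wx, wy, wz], hand], ...]. A call has 1 to 20 rows; each row is the pose to reach, as a shift and turn from the pose commanded when the call began; what a row does not reach only later rows make up. A row lasts 1/12 s, in which the tool goes at most 41.7 mm and 7.16 degrees, less where a joint would pass 70% of its speed; a pose out of reach is approached as far as the arm can. A call with a number of a shift or a turn outside -1 to 1 is refused whole. A call with a gripper value outside its range is refused whole. The fingers move at their own pace and stop on an object; "newtons" is the grip in N (left out, the last holds). Time passes only in rows, so rows that repeat a pose let the fingers close. It gives the time, the measured TCP pose, the force, the opening and the grip force at its end, in the units of the state.
- bot.sense(): the state, without advancing time (a new reading comes with each control period).
- read_camera(name): name is "side" or "top"; returns the picture (400x640x3 uint8, blue, green, red); there is no depth.
- camera_info(name): a dict with "fx", "fy", "cx", "cy" (pixels), "R" (3x3) and "t" (3): a world point X has camera coordinates R X + t. Camera axes: x right, y down, z forward; pixel columns grow to the right and rows downward; lengths in m; the calibration is good to about 2 mm. A picture is of the moment at which its call begins. camera_info takes no time and is no camera call.
- bot.sign_off(): hands the job in; it is judged then, once.
Trained networks look in the newest picture that a camera, given by its name, has taken for a name from the list of things; names that differ only in an ending like _2 or _b are one class to them, and where a whole thing is asked for, a point or a joint stands for the part that bears it (a point fixed in the world has none). Each returns a list of dicts, best first, with "confidence" (0 to 1); they miss things now and then, are a little off and sometimes report something else, mostly with a low value. They report only what shows in the picture. A call takes as long as a camera call. They do not tell look-alikes from the thing itself.
- spotter.boxes_of(camera, thing): "extent" ([left, top, right, bottom] in pixels, round what is visible of it).
The state is a dict: "clock": time; "qpos": joint angles; "dq": joint speeds; "joint_torque": joint torques, N m; "tool_pos": TCP position; "tool_rot": TCP orientation; "contact_force": force on the tool from outside, world axes, zero at the start; "ft_torque": the same for the moment, N m; "opening": opening from 0.0 (shut) to 1.0 (fully open); "grasp_force": force on a finger pad.
Only numpy, scipy, OpenCV 4.12 (cv2) and the standard library are available. Lean on these libraries where they do the work, as an engineer would, in place of code of your own. Each camera call takes 0.05 s, during which the arm holds its last target. There are 200 camera calls.

## Working session

There is one attempt and no reset: what is moved stays moved. The work goes in short steps, Python scripts to look and compute and a tool call to move; the robot and the scene stay as the last step left them, time stands still between calls to the robot, and variables do not carry over. Pictures are saved under pics/ and viewed, at most 10 in all, crops included, and the job is handed in when it is done.

Besides the shell and the picture viewer there is one more tool, called after "Call:" as name(argument=value, ...), one argument or row to a line, values as JSON. jog_arm: Moves the arm, as the interface text tells. Scaled input: -1 to 1 covers 0.08 m each way for a shift and 90 degrees each way for a turn. Its arguments: {"type":"object","properties":{"deltas":{"type":"array"},"newtons":{"type":"number"}},"required":["deltas"]}

```bash
mkdir -p pics
python3 - <<'E'
from cell import bot, read_camera, camera_info, spotter
import cv2,numpy as np
for c in ("side","top"):
    cv2.imwrite(f"pics/{c}0.png",read_camera(c))
    i=camera_info(c);R=np.array(i['R']);print(c,i['fx'],i['cx'],i['cy'],'pos',-R.T@np.array(i['t']),'fwd',R[2])
    for t in ("gauge","rod_cap","wings","test_tile","gauge_foot"):
        print(t,[(np.round(d['extent']).tolist(),round(d['confidence'],2)) for d in spotter.boxes_of(c,t)[:3]])
s=bot.sense();print(s['clock'],s['tool_pos'],s['tool_rot'],s['contact_force'])
E
```

```text
side 414.6689316591618 314.61980013276167 199.44569500251393 pos [0.43564544 0.745797   0.88191347] fwd [ 0.05054452 -0.70347928 -0.70891618]
gauge [([250.0, 156.0, 329.0, 257.0], 0.85)]
rod_cap [([286.0, 176.0, 305.0, 219.0], 0.59)]
wings [([272.0, 152.0, 283.0, 179.0], 0.6)]
test_tile [([251.0, 274.0, 278.0, 309.0], 0.91), ([312.0, 274.0, 354.0, 314.0], 0.91), ([269.0, 215.0, 314.0, 248.0], 0.79)]
gauge_foot []
top 370.691623253472 312.7161787040577 202.6608497570103 pos [ 0.33812144 -0.02480197  1.31742849] fwd [ 0.15498261  0.01886064 -0.98773714]
gauge [([291.0, 168.0, 361.0, 228.0], 0.69), ([295.0, 186.0, 323.0, 216.0], 0.65)]
rod_cap [([308.0, 191.0, 317.0, 201.0], 0.67), ([284.0, 156.0, 328.0, 188.0], 0.56)]
wings []
test_tile [([247.0, 221.0, 274.0, 248.0], 0.75), ([292.0, 185.0, 324.0, 221.0], 0.74), ([246.0, 182.0, 270.0, 200.0], 0.57)]
gauge_foot []
0.6 [0.20290268 0.5112356  0.20552645] [[-9.29470726e-01  3.68895873e-01  6.96331656e-05]
 [ 3.68895879e-01  9.29470717e-01  1.32291086e-04]
 [-1.59203527e-05  1.48648079e-04 -9.99999989e-01]] [0.380187   0.03243614 0.79657021]
```

Run:
```python
import cv2,numpy as np
a=cv2.imread("pics/side0.png")[110:330,200:400];b=cv2.imread("pics/top0.png")[110:270,220:400]
cv2.imwrite("pics/sc.png",cv2.resize(a,None,fx=2.7,fy=2.7,interpolation=cv2.INTER_CUBIC))
cv2.imwrite("pics/tc.png",cv2.resize(b,None,fx=3.5,fy=3.5,interpolation=cv2.INTER_CUBIC))
```

```text
(no output)
```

View pics/side0.png

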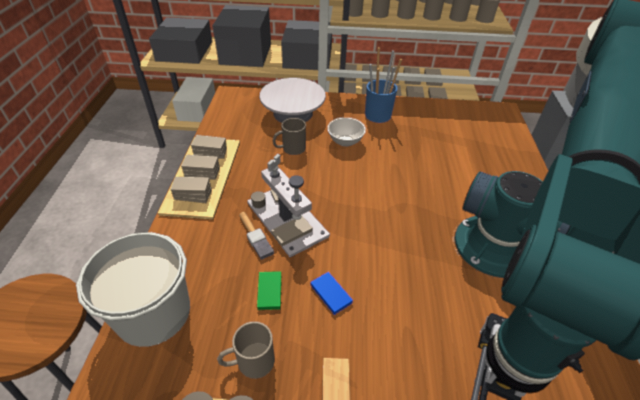

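View pics/sc.png

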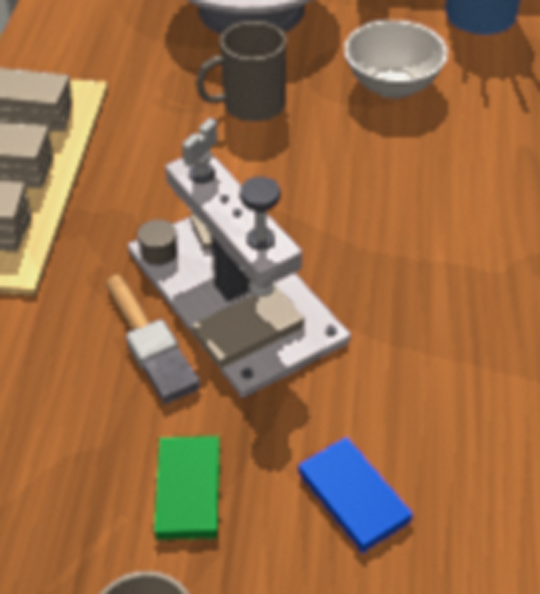

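View pics/tc.png

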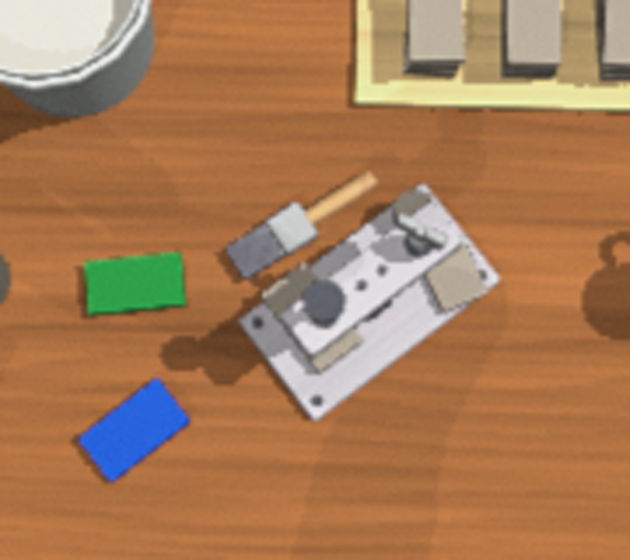

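Candidates. Test tile: the clay tile on the base under the rod foot, side (291,232); not it: green (270,290), blue (331,293), and the spare tile at the wing end, top (350,190). Cap: dark disc at side (297,181), top (312,196), not the puck at side (258,200). Wings: side (274,164), top (340,175). The crops confirm these choices. Next I fit the gauge pose from the keypoints in both pictures.

```bash
cat > h.py <<'E'
from cell import camera_info
import numpy as np
from scipy.optimize import least_squares
def proj(c,X):
    i=camera_info(c);p=np.asarray(X)@np.array(i['R']).T+np.array(i['t'])
    return np.c_[i['fx']*p[:,0]/p[:,2]+i['cx'],i['fy']*p[:,1]/p[:,2]+i['cy']]
def ray(c,uv,z):
    i=camera_info(c);R=np.array(i['R']);o=-R.T@np.array(i['t'])
    d=R.T@np.array([(uv[0]-i['cx'])/i['fx'],(uv[1]-i['cy'])/i['fy'],1]);return o+d*(z-o[2])/d[2]
E
python3 - <<'E'
from h import *
T=lambda u,v:(u/3.5+220-.36,v/3.5+110-.36)
S=lambda u,v:(u/2.7+200-.3,v/2.7+110-.3)
k=[('top',(65,120,14),T(240,320)),('top',(-65,120,14),T(318,418)),('top',(65,-120,14),T(423,183)),('top',(-65,-120,14),T(500,278)),
('top',(0,55,209),T(324,301)),('top',(0,-55,187),T(421,228)),
('side',(65,120,14),S(242,388)),('side',(-65,120,14),S(350,333)),('side',(65,-120,14),S(129,245)),
('side',(0,55,209),S(261,190)),('side',(0,-55,173),S(200,148))]
def W(p,X):
    X=np.array(X)/1e3;c,s=np.cos(p[2]),np.sin(p[2]);return np.array([p[0]+c*X[0]-s*X[1],p[1]+s*X[0]+c*X[1],X[2]])
def res(p):return np.array([proj(c,[W(p,X)])[0]-uv for c,X,uv in k]).ravel()
best=min((least_squares(res,[.5,0,y],loss='soft_l1') for y in np.arange(-3,3,1)),key=lambda r:r.cost)
p=best.x;print(p,np.degrees(p[2]));print(res(p).reshape(-1,2).round(1))
print('cap',W(p,(0,55,209)),'wings',W(p,(0,-55,173)))
print('cap rays',ray('top',T(324,301),.209),ray('side',S(261,190),.209),'wing',ray('top',T(421,228),.187),ray('side',S(200,148),.173))
a,b=ray('top',T(398,215),.187),ray('top',T(444,240),.187);print('wing dir top',np.degrees(np.arctan2(*(b-a)[1::-1])),np.linalg.norm(b-a))
a,b=ray('side',S(188,152),.187),ray('side',S(213,126),.187);print('wing dir side',np.degrees(np.arctan2(*(b-a)[1::-1])),np.linalg.norm(b-a))
E
```

```text
Traceback (most recent call last):
  File "h.py", line 5, in proj
    i=camera_info(c);p=np.asarray(X)@np.array(i['R']).T+np.array(i['t'])
ValueError: time passes only in moves, steps and waits
```

```bash
sed -i 's/^from cell import camera_info/import cell, functools\ncamera_info=functools.cache(cell.camera_info)/' h.py
cat > fit.py <<'E'
from h import *
T=lambda u,v:(u/3.5+220-.36,v/3.5+110-.36)
S=lambda u,v:(u/2.7+200-.3,v/2.7+110-.3)
k=[('top',(65,120,14),T(240,320)),('top',(-65,120,14),T(318,418)),('top',(65,-120,14),T(423,183)),('top',(-65,-120,14),T(500,278)),
('top',(0,55,209),T(324,301)),('top',(0,-55,187),T(421,228)),
('side',(65,120,14),S(242,388)),('side',(-65,120,14),S(350,333)),('side',(65,-120,14),S(129,245)),
('side',(0,55,209),S(261,190)),('side',(0,-55,173),S(200,148))]
def W(p,X):
    X=np.array(X)/1e3;c,s=np.cos(p[2]),np.sin(p[2]);return np.array([p[0]+c*X[0]-s*X[1],p[1]+s*X[0]+c*X[1],X[2]])
def res(p):return np.array([proj(c,[W(p,X)])[0]-uv for c,X,uv in k]).ravel()
best=min((least_squares(res,[.5,0,y],loss='soft_l1') for y in np.arange(-3,3,1)),key=lambda r:r.cost)
p=best.x;print(p,np.degrees(p[2]));print(res(p).reshape(-1,2).round(1).tolist())
print('cap',W(p,(0,55,209)),'wings',W(p,(0,-55,173)))
print('cap rays',ray('top',T(324,301),.209),ray('side',S(261,190),.209),'wing',ray('top',T(421,228),.187),ray('side',S(200,148),.173))
a,b=ray('top',T(398,215),.187),ray('top',T(444,240),.187);print('wing dir top',np.degrees(np.arctan2(*(b-a)[1::-1])),np.linalg.norm(b-a))
a,b=ray('side',S(188,152),.187),ray('side',S(213,126),.187);print('wing dir side',np.degrees(np.arctan2(*(b-a)[1::-1])),np.linalg.norm(b-a))
E
python3 fit.py
```

```text
[ 0.57053041 -0.04307915  0.6829    ] 39.12728810728512
[[-1.0, 0.2], [-1.1, 1.1], [-0.3, -0.6], [0.2, 0.2], [-0.3, -0.7], [0.0, 0.2], [0.3, 0.6], [0.7, -0.1], [-0.9, -0.9], [-0.4, -4.9], [0.1, -2.4]]
cap [ 5.35822918e-01 -4.13117901e-04  2.09000000e-01] wings [ 0.60523791 -0.08574517  0.173     ]
cap rays [ 0.53357237 -0.00148448  0.209     ] [0.53282201 0.01711899 0.209     ] wing [ 0.60577825 -0.08558475  0.187     ] [ 0.60406833 -0.0758756   0.173     ]
wing dir top -117.79151190078565 0.04675638543475772
wing dir side -113.60900650637151 0.04463242914257354
```

Both cameras agree on the base, but the cap's position in the side view suggests the rod is already partly down. So I will target an absolute cap height of 0.159 m. The wings lie along about 64°. Next: raise the tool and carry it over to the cap with the fingers shut.

Call:
jog_arm(
  deltas=[
    [[0,0,0.3],[0,0,0],1],
    [[0,0,0.75],[0,0,0],1],
    [[0,0,0.75],[0,0,0],1],
  ],
  newtons=15,
)

```text
clock: 0.85
tool_pos: [0.2039, 0.5133, 0.2729]
tool_rot: [[-0.929, 0.369, 0.005], [0.369, 0.929, 0.011], [-0.001, 0.012, -1.0]]
contact_force: [0.1, 0.6, 1.5]
opening: 0.824
grasp_force: 0.0
```

Call:
jog_arm(
  deltas=[
    [[0.3,-0.45,0],[0,0,-0.07],1],
    [[0.55,-0.8,0],[0,0,-0.15],1],
    [[0.65,-1,0],[0,0,-0.17],1],
    [[0.65,-1,0],[0,0,-0.17],1],
  ],
)

```text
clock: 1.18
tool_pos: [0.2566, 0.429, 0.2664]
tool_rot: [[-0.796, 0.605, 0.002], [0.605, 0.796, 0.0], [-0.001, 0.001, -1.0]]
contact_force: [-0.0, -0.4, -0.2]
opening: 0.537
grasp_force: 0.0
```

Call:
jog_arm(
  deltas=[
    [[0.3,-0.45,0],[0,0,-0.07],1],
    [[0.55,-0.8,0],[0,0,-0.15],1],
    [[0.65,-1,0],[0,0,-0.17],1],
    [[0.65,-1,0],[0,0,-0.17],1],
  ],
)

```text
clock: 1.52
tool_pos: [0.3082, 0.3497, 0.2659]
tool_rot: [[-0.609, 0.793, 0.001], [0.793, 0.609, 0.0], [-0.001, 0.001, -1.0]]
contact_force: [0.2, 0.2, -0.1]
opening: 0.26
grasp_force: 0.0
```

Call:
jog_arm(
  deltas=[
    [[0.3,-0.45,0],[0,0,-0.07],1],
    [[0.55,-0.8,0],[0,0,-0.15],1],
    [[0.65,-1,0],[0,0,-0.17],1],
    [[0.65,-1,0],[0,0,-0.17],1],
  ],
)

```text
clock: 1.85
tool_pos: [0.36, 0.2703, 0.2656]
tool_rot: [[-0.38, 0.925, 0.001], [0.925, 0.38, 0.0], [-0.0, 0.001, -1.0]]
contact_force: [-0.2, 0.1, 0.1]
opening: 0.005
grasp_force: 0.0
```

Call:
jog_arm(
  deltas=[
    [[0.3,-0.45,0],[0,0,-0.07],1],
    [[0.55,-0.8,0],[0,0,-0.15],1],
    [[0.65,-1,0],[0,0,-0.17],1],
    [[0.65,-1,0],[0,0,-0.17],1],
  ],
)

```text
clock: 2.18
tool_pos: [0.412, 0.1908, 0.2652]
tool_rot: [[-0.123, 0.992, 0.0], [0.992, 0.123, 0.0], [0.0, 0.0, -1.0]]
contact_force: [0.1, -0.2, -0.5]
opening: 0.006
grasp_force: 0.0
```

Call:
jog_arm(
  deltas=[
    [[0.3,-0.45,0],[0,0,-0.07],1],
    [[0.55,-0.8,0],[0,0,-0.15],1],
    [[0.65,-1,0],[0,0,-0.17],1],
    [[0.65,-1,0],[0,0,-0.17],1],
  ],
)

```text
clock: 2.52
tool_pos: [0.464, 0.1111, 0.2649]
tool_rot: [[0.142, 0.99, -0.001], [0.99, -0.142, 0.0], [0.0, -0.001, -1.0]]
contact_force: [-1.0, 0.4, -0.1]
opening: 0.005
grasp_force: 0.0
```

Call:
jog_arm(
  deltas=[
    [[0.3,-0.45,0],[0,0,-0.05],1],
    [[0.5,-0.8,0],[0,0,-0.1],1],
    [[0.64,-1,0],[0,0,-0.1],1],
    [[0.64,-1,0],[0,0,-0.1],1],
  ],
)

```text
clock: 2.85
tool_pos: [0.5154, 0.0314, 0.2647]
tool_rot: [[0.294, 0.956, -0.001], [0.956, -0.294, 0.001], [0.0, -0.001, -1.0]]
contact_force: [-0.7, -0.7, 0.1]
opening: 0.009
grasp_force: 0.0
```

Call:
jog_arm(
  deltas=[
    [[0.2,-0.3,0],[0,0,-0.05],1],
    [[0.25,-0.4,0],[0,0,-0.1],1],
    [[0.25,-0.4,-0.2],[0,0,-0.1],1],
    [[0.25,-0.4,-0.4],[0,0,-0.1],1],
    [[0.25,-0.4,-0.4],[0,0,-0.1],1],
    [[0.25,-0.4,-0.4],[0,0,-0.1],1],
  ],
)

```text
clock: 3.35
tool_pos: [0.5333, 0.0019, 0.2328]
tool_rot: [[0.437, 0.899, -0.002], [0.899, -0.437, 0.001], [0.0, -0.003, -1.0]]
contact_force: [0.2, 0.6, 0.2]
opening: 0.005
grasp_force: 0.0
```

Run:
```python
from cell import bot, read_camera
import cv2
a=read_camera("side")[130:260,230:350];b=read_camera("top")[130:250,260:400]
a=cv2.resize(a,(480,520),interpolation=2);b=cv2.resize(b,None,fx=2.2,fy=2.2,interpolation=2)
b=cv2.copyMakeBorder(b,0,520-b.shape[0],0,0,0);cv2.imwrite("pics/cap1.png",cv2.hconcat([a,b]))
s=bot.sense();print(s['clock'],s['tool_pos'],s['qpos'],s['contact_force'])
```

```text
3.45 [0.53424627 0.0009685  0.23470754] [-1.04767999e-01  4.68790788e-02  1.35602409e+00  6.73127655e-04
  1.73705015e+00  3.48801746e-01] [0.3625981  0.29491047 0.56843532]
```

View pics/cap1.png

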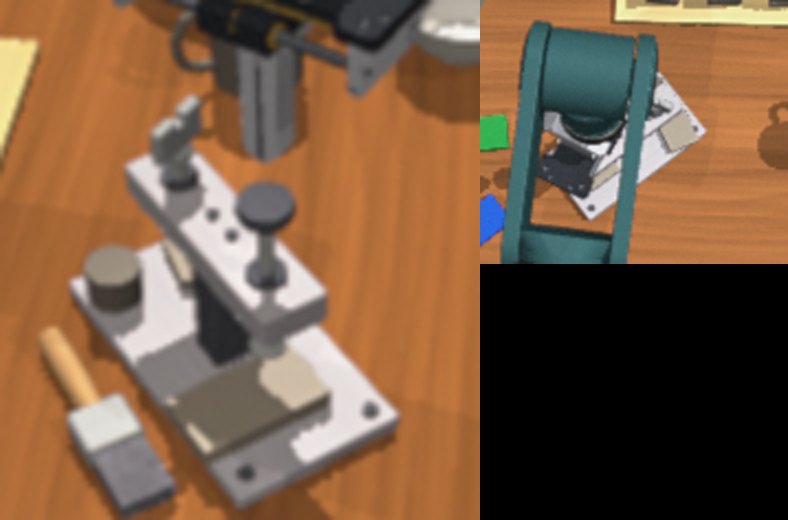

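The fingertips (side crop 265,155) hang directly over the cap (265,200). Now I descend slowly, watching the force.

Call:
jog_arm(
  deltas=[
    [[0.01,-0.02,-0.1],[0,0,0],1],
    [[0.01,-0.02,-0.2],[0,0,0],1],
    [[0.01,-0.02,-0.3],[0,0,0],1],
    [[0.01,-0.02,-0.4],[0,0,0],1],
    [[0.01,-0.02,-0.4],[0,0,0],1],
    [[0.01,-0.02,-0.4],[0,0,0],1],
  ],
)

```text
clock: 3.95
tool_pos: [0.5343, -0.0024, 0.2004]
tool_rot: [[0.441, 0.898, -0.002], [0.898, -0.441, 0.0], [-0.001, -0.002, -1.0]]
contact_force: [0.9, -0.5, -0.2]
opening: 0.006
grasp_force: 0.0
```

Call:
jog_arm(
  deltas=[
    [[0,0,-0.03],[0,0,0],1],
    [[0,0,-0.06],[0,0,0],1],
    [[0,0,-0.06],[0,0,0],1],
    [[0,0,-0.06],[0,0,0],1],
  ],
)

```text
clock: 4.28
tool_pos: [0.5349, -0.0024, 0.1968]
tool_rot: [[0.441, 0.898, 0.0], [0.898, -0.441, -0.0], [0.0, 0.0, -1.0]]
contact_force: [0.6, -0.5, 0.3]
opening: 0.005
grasp_force: 0.0
```

Call:
jog_arm(
  deltas=[
    [[0,0,-0.03],[0,0,0],1],
    [[0,0,-0.06],[0,0,0],1],
    [[0,0,-0.06],[0,0,0],1],
    [[0,0,-0.06],[0,0,0],1],
  ],
)

```text
clock: 4.62
tool_pos: [0.5352, -0.0024, 0.192]
tool_rot: [[0.441, 0.898, 0.001], [0.898, -0.441, -0.0], [0.0, 0.001, -1.0]]
contact_force: [-0.0, -0.0, 1.4]
opening: 0.004
grasp_force: 0.5
```

Call:
jog_arm(
  deltas=[
    [[0,0,-0.03],[0,0,0],1],
    [[0,0,-0.06],[0,0,0],1],
    [[0,0,-0.09],[0,0,0],1],
    [[0,0,-0.09],[0,0,0],1],
    [[0,0,-0.09],[0,0,0],1],
  ],
)

```text
clock: 5.03
tool_pos: [0.5347, -0.0023, 0.1842]
tool_rot: [[0.441, 0.898, -0.001], [0.898, -0.441, 0.0], [-0.0, -0.001, -1.0]]
contact_force: [0.8, 0.6, 1.4]
opening: 0.004
grasp_force: 0.3
```

Contact came at about 0.193 m, so the rod had started partly down. I continue toward 0.159.

Call:
jog_arm(
  deltas=[
    [[0,0,-0.03],[0,0,0],1],
    [[0,0,-0.06],[0,0,0],1],
    [[0,0,-0.09],[0,0,0],1],
    [[0,0,-0.12],[0,0,0],1],
    [[0,0,-0.15],[0,0,0],1],
    [[0,0,-0.15],[0,0,0],1],
    [[0,0,-0.15],[0,0,0],1],
  ],
)

```text
clock: 5.62
tool_pos: [0.5345, -0.0023, 0.1719]
tool_rot: [[0.441, 0.898, -0.001], [0.898, -0.441, 0.0], [-0.0, -0.001, -1.0]]
contact_force: [-0.1, -0.5, 0.8]
opening: 0.005
grasp_force: 0.0
```

Call:
jog_arm(
  deltas=[
    [[0,0,-0.03],[0,0,0],1],
    [[0,0,-0.06],[0,0,0],1],
    [[0,0,-0.08],[0,0,0],1],
    [[0,0,-0.08],[0,0,0],1],
    [[0,0,-0.08],[0,0,0],1],
    [[0,0,-0.08],[0,0,0],1],
  ],
)

```text
clock: 6.12
tool_pos: [0.5349, -0.0024, 0.1659]
tool_rot: [[0.441, 0.898, -0.0], [0.898, -0.441, -0.0], [-0.0, -0.0, -1.0]]
contact_force: [-0.0, 0.5, 0.1]
opening: 0.001
grasp_force: 0.0
```

Call:
jog_arm(
  deltas=[
    [[0,0,-0.02],[0,0,0],1],
    [[0,0,-0.04],[0,0,0],1],
    [[0,0,-0.05],[0,0,0],1],
    [[0,0,-0.05],[0,0,0],1],
  ],
)

```text
clock: 6.45
tool_pos: [0.535, -0.0024, 0.1626]
tool_rot: [[0.441, 0.898, 0.001], [0.898, -0.441, -0.0], [0.0, 0.001, -1.0]]
contact_force: [-0.8, 0.5, 2.6]
opening: 0.006
grasp_force: 1.5
```

Run:
```python
from cell import bot, read_camera
import cv2
F=[]
for _ in range(6):
    a=read_camera("side");s=bot.sense();F.append(s['contact_force'])
import numpy as np;print(np.mean(F,0),s['tool_pos'])
cv2.imwrite("pics/cap2.png",cv2.resize(a[130:260,230:350],(480,520),interpolation=2))
```

```text
[-0.55274273 -0.19470715  4.02578669] [ 0.5350669  -0.00240263  0.16265866]
```

View pics/cap2.png

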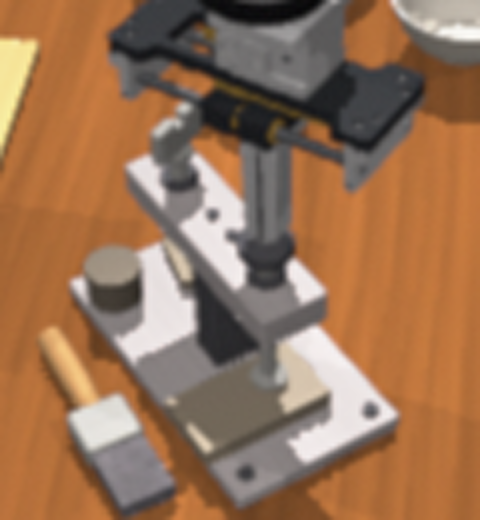

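The fingers rest on the cap centre (265,245), and the foot has just reached the tile (268,378) with 4 N of push. I press about 3.5 mm further.

Call:
jog_arm(
  deltas=[
    [[0,0,-0.02],[0,0,0],1],
    [[0,0,-0.045],[0,0,0],1],
    [[0,0,-0.045],[0,0,0],1],
    [[0,0,-0.045],[0,0,0],1],
    [[0,0,-0.045],[0,0,0],1],
  ],
)

```text
clock: 7.17
tool_pos: [0.535, -0.0024, 0.1587]
tool_rot: [[0.441, 0.898, 0.0], [0.898, -0.441, -0.0], [0.0, 0.0, -1.0]]
contact_force: [-0.4, 0.8, 4.1]
opening: 0.005
grasp_force: 1.9
```

Run:
```python
from cell import bot, read_camera
import numpy as np
F=[]
for _ in range(6):
    a=read_camera("side");s=bot.sense();F.append(s['contact_force'])
print(np.mean(F,0),s['tool_pos'],s['clock'])
```

```text
[-0.3912643  -0.1901506   3.66308811] [ 0.53503402 -0.00239976  0.15873311] 7.4667
```

Call:
jog_arm(
  deltas=[
    [[0,0,0.1],[0,0,0],1],
    [[0,0,0.5],[0,0,0],1],
    [[0,0,1],[0,0,0],1],
    [[0,0,1],[0,0,0],1],
  ],
)

```text
clock: 7.8
tool_pos: [0.5377, -0.0026, 0.2468]
tool_rot: [[0.441, 0.898, 0.013], [0.898, -0.441, -0.001], [0.004, 0.012, -1.0]]
contact_force: [0.3, 0.1, 0.8]
opening: 0.008
grasp_force: 0.0
```

Call:
jog_arm(
  deltas=[
    [[0.4,-0.4,0.15],[0,0,0],0],
    [[0.7,-0.8,0.15],[0,0,0],-0.2],
    [[0.875,-1,0.15],[0,0,0],-0.2],
    [[0.875,-1,0.15],[0,0,0],-0.2],
    [[0.875,-1,0.15],[0,0,0],-0.2],
    [[0.875,-1,0.15],[0,0,0],-0.2],
    [[0.875,-1,0.15],[0,0,0],-0.2],
  ],
)

```text
clock: 8.38
tool_pos: [0.6044, -0.0814, 0.2508]
tool_rot: [[0.44, 0.898, -0.0], [0.898, -0.44, 0.0], [0.0, -0.0, -1.0]]
contact_force: [-0.1, 0.5, 0.3]
opening: 0.463
grasp_force: 0.0
```

Run:
```python
from cell import bot, read_camera
import cv2
a=read_camera("side")[110:240,220:360];b=read_camera("top")[130:250,260:400]
a=cv2.resize(a,None,fx=4,fy=4,interpolation=2)
b=cv2.resize(b,(230,200),interpolation=2);b=cv2.copyMakeBorder(b,0,a.shape[0]-200,0,0,0)
cv2.imwrite("pics/w1.png",cv2.hconcat([a,b]))
s=bot.sense();print(s['clock'],s['tool_pos'],s['qpos'],s['contact_force'],s['ft_torque'])
```

```text
8.4833 [ 0.60442852 -0.08132965  0.25123142] [-2.26770410e-01  2.18416129e-01  1.13211446e+00  1.38313049e-04
  1.79042938e+00  2.28279512e-01] [-0.18518377 -0.90985966  0.65995668] [-0.07957942  0.04748084  0.03872921]
```

View pics/w1.png

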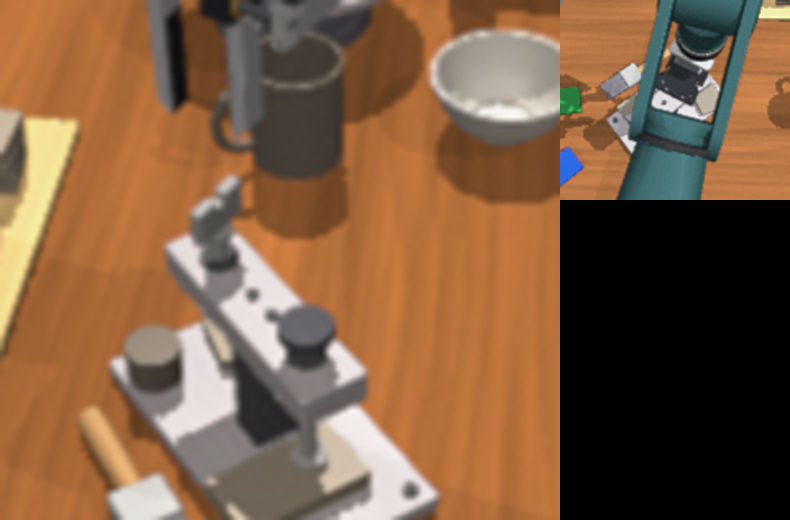

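Run:
```python
from h import *
f=lambda p:((p-[220,110])*4).round(1)
print('tcp',f(proj('side',[[.6044,-.0813,.2512]])),'wing pred',f(proj('side',[[.605,-.086,.173],[.605,-.086,.187],[.605,-.086,.159]])))
for d in (-.024,.024): print(f(proj('side',[[.605+d*np.cos(1.117),-.086+d*np.sin(1.117),z] for z in(.187,.159)])))
print(ray('side',(217/4+220,215/4+110),.173))
```

```text
tcp [[209.  116.8]] wing pred [[216.1 208.1]
 [214.9 191.6]
 [217.2 224.2]]
[[235.7 172. ]
 [237.6 204.5]]
[[193.6 211.8]
 [196.3 244.4]]
[ 0.60330467 -0.07906895  0.173     ]
```

Call:
jog_arm(
  deltas=[
    [[0.01,-0.035,-0.25],[0,0,0],-0.2],
    [[0.01,-0.035,-0.5],[0,0,0],-0.2],
    [[0.01,-0.035,-0.7],[0,0,0],-0.2],
    [[0.01,-0.035,-0.7],[0,0,0],-0.2],
    [[0.01,-0.035,-0.7],[0,0,0],-0.2],
  ],
)

```text
clock: 8.9
tool_pos: [0.6049, -0.0844, 0.1941]
tool_rot: [[0.44, 0.898, -0.002], [0.898, -0.44, 0.0], [-0.0, -0.002, -1.0]]
contact_force: [0.3, 0.4, 0.4]
opening: 0.601
grasp_force: 0.0
```

Call:
jog_arm(
  deltas=[
    [[0,0,-0.15],[0,0,0],-0.2],
    [[0,0,-0.3],[0,0,0],-0.2],
    [[0,0,-0.45],[0,0,0],-0.2],
    [[0,0,-0.5],[0,0,0],-0.2],
    [[0,0,-0.5],[0,0,0],-0.2],
  ],
)

```text
clock: 9.32
tool_pos: [0.6045, -0.0849, 0.1522]
tool_rot: [[0.441, 0.898, -0.004], [0.898, -0.441, 0.001], [-0.001, -0.004, -1.0]]
contact_force: [0.4, 0.2, -0.2]
opening: 0.599
grasp_force: 0.0
```

Call:
jog_arm(
  deltas=[
    [[0,0,0],[0,0,0],0.4],
    [[0,0,0],[0,0,0],0.6],
    [[0,0,0],[0,0,0],0.7],
    [[0,0,0],[0,0,0],0.8],
    [[0,0,0],[0,0,0],1],
    [[0,0,0],[0,0,0],1],
    [[0,0,0],[0,0,0],1],
    [[0,0,0],[0,0,0],1],
  ],
  newtons=20,
)

```text
clock: 9.98
tool_pos: [0.6049, -0.0847, 0.1551]
tool_rot: [[0.44, 0.898, -0.002], [0.898, -0.44, 0.001], [-0.0, -0.002, -1.0]]
contact_force: [-5.0, 1.7, 3.7]
opening: 0.223
grasp_force: 20.0
```

```bash
cat > st.py <<'E'
from cell import bot, read_camera
import numpy as np
F=[]
for _ in range(4):
    a=read_camera("side");s=bot.sense();F.append(np.r_[s['contact_force'],s['ft_torque']])
R=np.array(s['tool_rot']);np.set_printoptions(precision=3,suppress=True)
print(s['clock'],'FT',np.mean(F,0),'pos',s['tool_pos'],'yang',np.degrees(np.arctan2(R[1,1],R[0,1])),'q6',s['qpos'][5],'grip',s['opening'],s['grasp_force'])
E
python3 st.py
```

```text
10.1833 FT [-4.569  2.416  3.845  0.365  1.081  0.01 ] pos [ 0.605 -0.085  0.155] yang -26.131850457994457 q6 0.2239614312842266 grip 0.2189092115555364 20.000805258750916
```

The opening reads 20.6 mm where a square pinch would be 10 mm, so the wings may be at an angle to the pads. I look again.

Run:
```python
from cell import read_camera
import cv2
a=read_camera("side")[100:210,220:350]
cv2.imwrite("pics/w2.png",cv2.resize(a,None,fx=5,fy=5,interpolation=2))
```

```text
(no output)
```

View pics/w2.png

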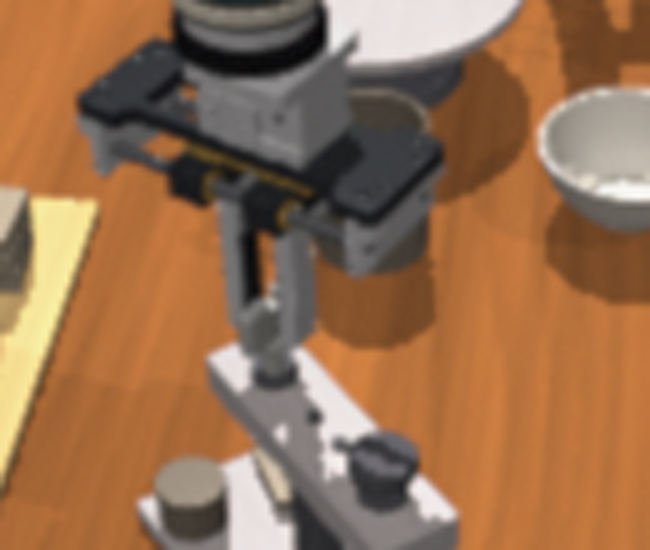

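The fingers straddle the wings at (265,320) in the crop, but the tips sit 4 mm below the wings' lower edge, so they are probably clamping the wider round shank. I open, rise 9 mm and regrip.

Call:
jog_arm(
  deltas=[
    [[0,0,0],[0,0,0],0.2],
    [[0,0,0],[0,0,0],0.2],
    [[-0.01,0.005,0.06],[0,0,0],0.2],
    [[-0.01,0.005,0.11],[0,0,0],0.2],
    [[-0.01,0.005,0.11],[0,0,0],0.2],
    [[-0.01,0.005,0.11],[0,0,0],0.5],
    [[-0.01,0.005,0.11],[0,0,0],0.7],
    [[-0.01,0.005,0.11],[0,0,0],1],
    [[-0.01,0.005,0.11],[0,0,0],1],
    [[-0.01,0.005,0.11],[0,0,0],1],
    [[-0.01,0.005,0.11],[0,0,0],1],
  ],
  newtons=20,
)

```text
clock: 11.15
tool_pos: [0.6048, -0.0848, 0.1633]
tool_rot: [[0.441, 0.898, -0.0], [0.898, -0.441, 0.0], [-0.0, -0.0, -1.0]]
contact_force: [-0.1, 0.2, -1.3]
opening: 0.103
grasp_force: 20.0
```

```bash
python3 st.py
```

```text
11.35 FT [ 0.006 -0.132 -0.827 -0.066  0.083  0.003] pos [ 0.605 -0.085  0.163] yang -26.145088794243254 q6 0.22428873037998828 grip 0.10432367980524251 19.999876767396927
```

The opening is now 9.8 mm with no side force, so this is a proper pinch on the wings. I turn clockwise.

Call:
jog_arm(
  deltas=[
    [[0,0,0],[0,0,-0.03],1],
    [[0,0,0],[0,0,-0.07],1],
    [[0,0,0],[0,0,-0.11],1],
    [[0,0,0],[0,0,-0.15],1],
    [[0,0,0],[0,0,-0.19],1],
    [[0,0,0],[0,0,-0.23],1],
    [[0,0,0],[0,0,-0.27],1],
    [[0,0,0],[0,0,-0.3],1],
    [[0,0,0],[0,0,-0.3],1],
  ],
  newtons=30,
)

```text
clock: 12.1
tool_pos: [0.6043, -0.0843, 0.1633]
tool_rot: [[0.8, 0.599, -0.002], [0.599, -0.8, 0.001], [-0.001, -0.002, -1.0]]
contact_force: [-2.1, 1.0, 0.8]
opening: 0.102
grasp_force: 30.0
```

```bash
python3 st.py
```

```text
12.3 FT [-2.69   1.288 -0.091  0.208  0.534 -0.061] pos [ 0.604 -0.084  0.163] yang -53.08860346893225 q6 0.6947579084298169 grip 0.10550204799924533 29.999980553984642
```

Call:
jog_arm(
  deltas=[
    [[0,0,0],[0,0,-0.03],1],
    [[0,0,0],[0,0,-0.07],1],
    [[0,0,0],[0,0,-0.11],1],
    [[0,0,0],[0,0,-0.15],1],
    [[0,0,0],[0,0,-0.19],1],
    [[0,0,0],[0,0,-0.23],1],
    [[0,0,0],[0,0,-0.25],1],
    [[0,0,0],[0,0,-0.25],1],
  ],
)

```text
clock: 12.97
tool_pos: [0.6041, -0.0839, 0.1633]
tool_rot: [[0.969, 0.249, -0.002], [0.249, -0.969, 0.002], [-0.002, -0.002, -1.0]]
contact_force: [-3.5, 2.7, 1.0]
opening: 0.102
grasp_force: 30.0
```

```bash
python3 st.py
```

```text
13.1667 FT [-3.885  3.641  0.399  0.611  0.858 -0.066] pos [ 0.604 -0.084  0.163] yang -75.53809641813339 q6 1.0869175346031394 grip 0.10390559783271498 30.00012829899788
```

Torque reads 0.06 N m, matching plain friction. I continue in smaller steps with a slight recentring.

Call:
jog_arm(
  deltas=[
    [[-0.008,0.008,0],[0,0,-0.03],1],
    [[-0.008,0.008,0],[0,0,-0.07],1],
    [[-0.008,0.008,0],[0,0,-0.11],1],
    [[-0.008,0.008,0],[0,0,-0.15],1],
    [[-0.008,0.008,0],[0,0,-0.15],1],
  ],
)

```text
clock: 13.58
tool_pos: [0.604, -0.0835, 0.1633]
tool_rot: [[1.0, 0.015, -0.001], [0.015, -1.0, 0.001], [-0.001, -0.001, -1.0]]
contact_force: [-3.6, 2.8, -0.5]
opening: 0.102
grasp_force: 30.0
```

```bash
python3 st.py
```

```text
13.7833 FT [-2.692  4.017  0.128  0.705  0.687 -0.05 ] pos [ 0.604 -0.084  0.163] yang -89.03984095483747 q6 1.323207855345844 grip 0.10184906625515147 29.999916180968285
```

Call:
jog_arm(
  deltas=[
    [[0,0,0],[0,0,-0.02],1],
    [[0,0,0],[0,0,-0.04],1],
    [[0,0,0],[0,0,-0.04],1],
  ],
)

```text
clock: 14.03
tool_pos: [0.604, -0.0834, 0.1633]
tool_rot: [[0.999, -0.047, -0.001], [-0.047, -0.999, 0.001], [-0.001, -0.001, -1.0]]
contact_force: [-2.8, 3.2, -0.4]
opening: 0.104
grasp_force: 30.0
```

```bash
python3 st.py
```

```text
14.2333 FT [-2.881  4.056 -0.016  0.833  0.727 -0.044] pos [ 0.604 -0.083  0.163] yang -92.65079126878074 q6 1.3863077360341773 grip 0.10032264025307029 29.999884217977524
```

Call:
jog_arm(
  deltas=[
    [[0,0,0],[0,0,-0.02],1],
    [[0,0,0],[0,0,-0.03],1],
    [[0,0,0],[0,0,-0.03],1],
  ],
)

```text
clock: 14.48
tool_pos: [0.604, -0.0834, 0.1633]
tool_rot: [[0.996, -0.094, -0.001], [-0.094, -0.996, 0.001], [-0.001, -0.001, -1.0]]
contact_force: [-3.1, 4.2, 0.1]
opening: 0.106
grasp_force: 30.0
```

```bash
python3 st.py
```

```text
14.6833 FT [-2.925  4.643 -0.658  0.827  0.681 -0.001] pos [ 0.604 -0.083  0.163] yang -95.34052774363471 q6 1.4333073200245328 grip 0.10381550447513913 29.99989628791809
```

Call:
jog_arm(
  deltas=[
    [[0,0,0],[0,0,-0.02],1],
    [[0,0,0],[0,0,-0.03],1],
    [[0,0,0],[0,0,-0.03],1],
  ],
)

```text
clock: 14.93
tool_pos: [0.604, -0.0833, 0.1633]
tool_rot: [[0.99, -0.14, -0.001], [-0.14, -0.99, 0.001], [-0.001, -0.001, -1.0]]
contact_force: [-3.0, 4.5, 0.0]
opening: 0.107
grasp_force: 30.0
```

```bash
python3 st.py
```

```text
15.1333 FT [-3.149  4.63  -0.027  0.897  0.709  0.007] pos [ 0.604 -0.083  0.163] yang -98.03761852010008 q6 1.480427720322615 grip 0.1045159317557299 29.99990276992321
```

Call:
jog_arm(
  deltas=[
    [[0,0,0],[0,0,-0.02],1],
    [[0,0,0],[0,0,-0.03],1],
    [[0,0,0],[0,0,-0.03],1],
  ],
)

```text
clock: 15.38
tool_pos: [0.604, -0.0833, 0.1633]
tool_rot: [[0.983, -0.186, -0.001], [-0.186, -0.983, 0.001], [-0.001, -0.001, -1.0]]
contact_force: [-2.3, 4.9, -0.1]
opening: 0.101
grasp_force: 30.0
```

```bash
python3 st.py
```

```text
15.5833 FT [-2.848  4.288 -0.077  0.851  0.687  0.226] pos [ 0.604 -0.083  0.163] yang -100.6968226248999 q6 1.5269101743297884 grip 0.09952818452090006 30.000038892030716
```

Torque jumped to 0.23 N m near −100°, about where I predicted the stop. One more small step to confirm.

Call:
jog_arm(
  deltas=[
    [[0,0,0],[0,0,-0.015],1],
    [[0,0,0],[0,0,-0.015],1],
    [[0,0,0],[0,0,-0.015],1],
  ],
  newtons=40,
)

```text
clock: 15.83
tool_pos: [0.604, -0.0832, 0.1633]
tool_rot: [[0.978, -0.208, -0.001], [-0.208, -0.978, 0.001], [-0.001, -0.001, -1.0]]
contact_force: [-4.0, 3.1, -0.1]
opening: 0.107
grasp_force: 40.0
```

```bash
python3 st.py
```

```text
16.0333 FT [-2.748  3.875  0.041  0.834  0.732  0.544] pos [ 0.604 -0.083  0.163] yang -101.99713077518705 q6 1.549702003585554 grip 0.10312766213602768 40.00030279305065
```

Seated: torque is 0.54 N m, and extrapolating back puts the stop at −100.0°. I back off 90°, to about −9.7°.

Call:
jog_arm(
  deltas=[
    [[0,0,0],[0,0,0.03],1],
    [[0,0,0],[0,0,0.07],1],
    [[-0.005,0.01,0],[0,0,0.11],1],
    [[-0.005,0.01,0],[0,0,0.15],1],
    [[-0.005,0.01,0],[0,0,0.19],1],
    [[-0.005,0.01,0],[0,0,0.23],1],
    [[-0.005,0.01,0],[0,0,0.27],1],
    [[-0.005,0.01,0],[0,0,0.31],1],
    [[-0.005,0.01,0],[0,0,0.35],1],
    [[-0.005,0.01,0],[0,0,0.39],1],
    [[-0.005,0.01,0],[0,0,0.43],1],
    [[-0.005,0.01,0],[0,0,0.47],1],
    [[-0.005,0.01,0],[0,0,0.5],1],
    [[-0.005,0.01,0],[0,0,0.52],1],
    [[-0.005,0.01,0],[0,0,0.52],1],
  ],
)

```text
clock: 17.28
tool_pos: [0.6042, -0.0843, 0.1633]
tool_rot: [[0.823, 0.569, 0.001], [0.569, -0.823, -0.002], [-0.0, 0.002, -1.0]]
contact_force: [-0.9, 0.4, -1.2]
opening: 0.103
grasp_force: 40.0
```

```bash
python3 st.py
```

```text
17.4833 FT [-0.456 -0.307 -2.256 -0.119  0.221  0.057] pos [ 0.604 -0.084  0.163] yang -55.43328841335503 q6 0.7368329415882289 grip 0.1042800627383981 39.99913327395916
```

Call:
jog_arm(
  deltas=[
    [[0,0,0],[0,0,0.03],1],
    [[0,0,0],[0,0,0.07],1],
    [[0,0,0],[0,0,0.11],1],
    [[0,0,0],[0,0,0.15],1],
    [[0,0,0],[0,0,0.19],1],
    [[0,0,0],[0,0,0.23],1],
    [[0,0,0],[0,0,0.27],1],
    [[0,0,0],[0,0,0.31],1],
    [[0,0,0],[0,0,0.35],1],
    [[0,0,0],[0,0,0.39],1],
    [[0,0,0],[0,0,0.43],1],
    [[0,0,0],[0,0,0.47],1],
    [[0,0,0],[0,0,0.49],1],
    [[0,0,0],[0,0,0.508],1],
    [[0,0,0],[0,0,0.508],1],
    [[0,0,0],[0,0,0.508],1],
  ],
)

```text
clock: 18.82
tool_pos: [0.6051, -0.0848, 0.1633]
tool_rot: [[0.17, 0.985, 0.003], [0.985, -0.17, -0.003], [-0.002, 0.003, -1.0]]
contact_force: [4.4, -3.3, -5.3]
opening: 0.103
grasp_force: 40.0
```

```bash
python3 st.py
python3 - <<'E'
from cell import read_camera
import cv2
a=read_camera("side")[100:260,220:360]
cv2.imwrite("pics/f.png",cv2.resize(a,None,fx=3.7,fy=3.7,interpolation=2))
E
```

```text
19.0167 FT [ 4.275 -4.119 -4.986 -0.707 -0.668  0.034] pos [ 0.605 -0.085  0.163] yang -9.770219606886755 q6 -0.06042201658446278 grip 0.10433288436926885 39.99848261475563
```

View pics/f.png

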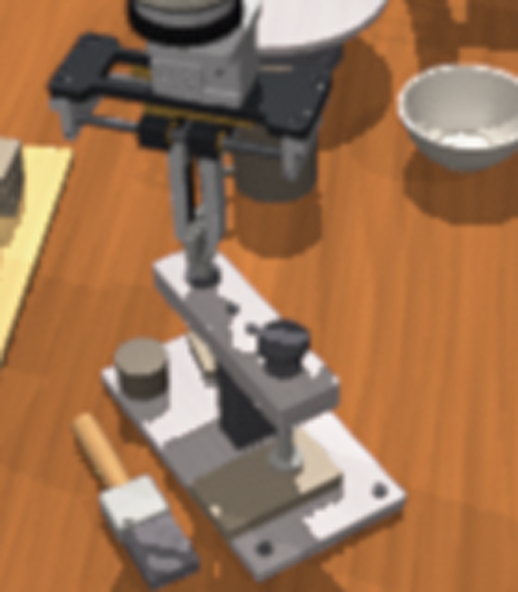

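The wings are pinched at (198,235), with the screw backed off 90.2° from the stop. The foot is still on the tile at (287,462), and the tile and the other things are where they were.

```bash
python3 -c "
from cell import bot
print(bot.sign_off())"
```

```text
the job is handed in; nothing more can be done
None
```

The job is handed in: the rod is set at about 0.050 with its foot pressing lightly on the tile, and the thumbscrew was seated, backed off a quarter turn (about 90° measured) and is still gripped.

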